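# Seat the carrier plate in the mixer's spring-clip bracket

## Robot

A 6-joint arm with a two-finger parallel gripper is mounted at the origin on the work surface. World frame = base frame: x ahead of the robot, y to its left, z up, the work surface at z = 0. Lengths are in m, angles in degrees, forces in N, time in s.
With the tool pointing down it reaches from about 0.4 to 0.825 m from the base axis. Payload 7 kg.
Tool frame: the origin (TCP) lies at the very end of the fingers, on their centre line; the grasp point (between the pads) lies 19 mm behind it (ctrl.tcp_to_grasp is the distance from the TCP to the grasp point, in m); z points along the fingers, x is the direction in which the jaws open and shut, and the axes are right-handed (so a half turn about z gives the same grasp; the last joint's range is limited). The gripper opens to 88 mm and grips with 3 to 60 N. Pads are 19 mm wide; open, the fingers measure 130 mm over their backs; the gripper's body (78 mm by 193 mm) begins 47 mm behind the grasp point.
Start: joints at [90.59, 20.546, 0.682, 0, -70.136, -16.507], TCP at [0.185, 0.649, 0.227] pointing down, gripper open.
Joint ranges: [-176.03, 176.03], [-82.01, 121.73], [-58.28, 71.71], [-173.87, 95.51], [-174.79, -0.11], [-173.66, 173.66]. Speed limits (degrees/s): [136.94, 136.94, 172.46, 180, 180, 180].

## Interface

Orientations are given as [roll, pitch, yaw] about the fixed x, y, z axes, in that order (R = Rz(yaw) Ry(pitch) Rx(roll)).
In Python, from plant import sensors, vision, ticket, ctrl gives the robot as it stands. The module is installed in compiled form; this text tells all that it offers.
- The arm moves only by the tool drive_tool, never from a script. Its argument "moves" is a list of rows, each a list of 6 numbers: the shift along the tool's x, y, z in units of 0.15 m (1.0 is 0.15 m), then the turn, a rotation vector about the tool's x, y, z in units of 60 degrees (1.0 is 60 degrees). In form: [[dx, dy, dz, rx, ry, rz], ...]. A call has 1 to 8 rows; each row is the pose to reach, as a shift and turn from the pose measured when the call began, along the tool's axes at that moment; what a row does not reach only later rows make up. A row lasts 1/10 s, in which the tool goes at most 50 mm and 8.59 degrees, less where a joint would pass 70% of its speed; a pose out of reach is approached as far as the arm can. A call with a number of a shift or a turn outside -1 to 1 is refused whole. A call with a gripper value outside its range is refused whole. "fingers" is the opening, from -1 (shut) to 1 (fully open), set as the call begins (left out, the last holds). The fingers move at their own pace and stop on an object; the grip force is fixed at half the most. Time passes only in rows, so rows that repeat a pose let the fingers close. It gives the time, the measured TCP pose, the force and the opening at its end, in the units of the state.
- sensors.get_obs(): the state, without advancing time (a new reading comes with each control period).
- vision.snapshot(name): name is "side" or "top"; returns a dict with "pixels" (420x560x3 uint8, red, green, blue), "fx", "fy", "cx", "cy" (pixels), "R" (3x3) and "t" (3): a world point X has camera coordinates R X + t. Camera axes: x right, y down, z forward; pixel columns grow to the right and rows downward; lengths in m; the calibration is good to about 2 mm. A picture is of the moment at which its call begins. There is no depth.
- ticket.close_job(): hands the job in, once; it reports no verdict.
The state is a dict: "clock": time; "joint_pos": joint angles; "qvel": joint speeds; "tau": joint torques, N m; "tool_pos": TCP position; "orientation": TCP orientation; "force": force on the tool from outside, world axes, zero at the start; "moment": the same for the moment, N m; "opening": finger opening in m.
Only numpy, scipy, OpenCV 4.12 (cv2) and the standard library are available. Lean on these libraries where they do the work, as an engineer would, in place of code of your own. Each camera call takes 0.05 s, during which the arm holds its last target.

## Task

Pick up the aluminium tube-carrier plate by its rib and slide its two ears down into the spring-clip slots of the bracket on the mixer, until the plate sits flat on the seat with both presence pins pushed in. Feel for the seat, press the plate home on it with a steady push of about 20 newtons (no more than 25), then let go and leave the bottle, tube rack and jar where they are.

Things in the scene. Friction and masses are not known exactly. Their poses are not given: they have to be found in the camera images.
- plate: Loose aluminium plate, 0.25 kg, flat on the bench: 80 (x) x 110 (y) x 6 mm, dark round pads on top. Mid -y and +y edges: an ear 10 mm wide (x), 6 mm thick, tip 75 mm from the centre. On top, central: upright grip rib, 12 mm thick (x), 60 mm long (y), its top 44 mm above the plate's underside. Origin: centre of the underside, z up. Symmetrical: either way round fits.
- mixer: Low white benchtop mixer, fixed: 190 (x) x 230 mm (y), flat deck 55 mm above the bench, black knob on its -x face. Origin: centre of its underside on the bench, z up. Its steel bracket has two slotted posts on the deck, at y = +70 and -70 mm; the plate's body goes down between the posts, an ear into each slot.
- bracket_top (a point): Midway between the two slots, over the mixer's origin, at the height of the post tops (117 mm above the bench). Axes as the mixer's. Posts with back walls: 52 mm (x), y from 58 to 88 mm either side.
- slot_l (a point): Centre of the mouth of the +y slot, level with the post tops. The slot is vertical, open at the top and to the middle, 20 mm wide (x), y from 58 to 82 mm. A sprung leaf on each side leaves a 6 mm gap, with flared lips from 101 to 114 mm above the bench.
- slot_r (a point): The same for the -y slot. The ears push each leaf back 2 mm at about 4 N; friction (hidden) of all four leaves makes a steady drag of about 4 to 11 N in all on the way down, so the plate does not fall in by itself. Passing the lips takes up to 18 N; a sharp rise further down is the seat.
- seat_low (a point): Lowest possible place of the seat's face, 65 mm above the bench, over the mixer's origin. The seat (aluminium, rubber-mounted, 66 (x) x 88 mm (y), level) carries the plate's underside and gives about 1 mm per 20 N. Levelling screws set its face anywhere from 0 to 20 mm above this point; that height is not measured and must be felt.
- pin_l (a joint): Brass presence pin (8 mm thick) in the seat at y = +34 mm: 0 = standing 4 mm proud of the seat, 0.004 = pushed level with it (under 1 N). It is pushed in by the plate when that lies flat on the seat.
- pin_r (a joint): The same pin at y = -34 mm.
- bottle: Bystander: white plastic bottle, 64 mm wide, 150 mm tall. Origin: centre of its underside.
- rack: Bystander: clear rack with eight blue-capped tubes, 60 mm (x) by 160 mm (y), 88 mm tall. Origin: centre of its underside.
- jar: Bystander: brown glass jar with a blue cap, 52 mm wide, 75 mm tall. Origin: centre of its underside.
Things that resemble listed ones, but are neither listed nor needed, are in the scene too. Leave any pink or yellow look-alike of the plate alone.

How it is judged:
By the outcome, as a careful person would: the job done as asked, in the order asked, and still so for the second after the job is handed in, with the robot touching nothing.
It also fails if it takes over 48 s, if anything falls off the work surface, if the arm or the gripper's body presses on something with over 40 N, if the wrist force passes 120 N, or if a joint passes its speed limit or range.

## Working session

There is one attempt and no reset: what is moved stays moved. The work goes in short steps, Python scripts to look and compute and a tool call to move; the robot and the scene stay as the last step left them, time stands still between calls to the robot, and variables do not carry over. Pictures are saved under pics/ and viewed, and the job is handed in when it is done.

Besides the shell and the picture viewer there is one more tool, called as name([rows], argument=value, ...), one row to a line, values as JSON. drive_tool: Moves the arm, as the interface text tells. Shifts and turns lie within -1 to 1; 1 stands for 0.15 m of shift or 60 degrees of turn. Its arguments: {"type":"object","properties":{"moves":{"type":"array"},"fingers":{"type":"number"}},"required":["moves"]}

```bash
mkdir -p pics; ls; python3 - <<'E'
from plant import sensors, vision, ticket, ctrl
import cv2
o=sensors.get_obs(); print(o, ctrl.tcp_to_grasp)
for n in("top","side"):
    s=vision.snapshot(n); cv2.imwrite(f"pics/{n}0.png",s["pixels"][:,:,::-1])
    print(n,s["fx"],s["fy"],s["cx"],s["cy"],s["R"],s["t"])
E
```

```text
pics
{'clock': 0.0, 'joint_pos': array([ 9.05902628e+01,  2.05897140e+01,  6.35724655e-01, -1.91374018e-02,
       -7.01357812e+01, -1.65076153e+01]), 'qvel': array([ 0.03015799,  0.00035742, -0.01734522, -0.05031832,  0.07185476,
        0.11065327]), 'tau': array([ 2.65533549e-05, -5.82722855e+01,  2.93049735e+01,  6.99717119e+00,
        6.90073881e-03, -1.52175321e-04]), 'tool_pos': array([0.18500864, 0.64866171, 0.22566002]), 'orientation': array([-1.79991739e+02, -9.11825914e-02, -1.05923876e+02]), 'force': array([ 0.083209  , -0.32168367, -0.15487236]), 'moment': array([ 0.04728397, -0.0276207 , -0.00916422]), 'opening': 0.08733931103190001} 0.0188
top 439.5216604681784 439.5216604681784 281.89661175646495 214.04177959623158 [[ 0.01186527 -0.99992245 -0.00378201]
 [-0.97825951 -0.01082489 -0.20710178]
 [ 0.20704478  0.00615711 -0.97831209]] [-0.01450375  0.52811976  1.31028775]
side 434.97298302711744 434.97298302711744 278.610275035241 204.23551567943645 [[ 0.69868941 -0.71530101 -0.01332554]
 [-0.41561477 -0.39066133 -0.82136964]
 [ 0.58232076  0.57942056 -0.5702406 ]] [-0.37080859  0.31911603  0.90609723]
```

View pics/top0.png

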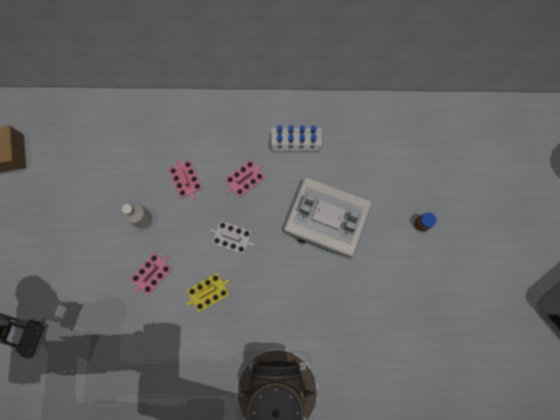

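View pics/side0.png

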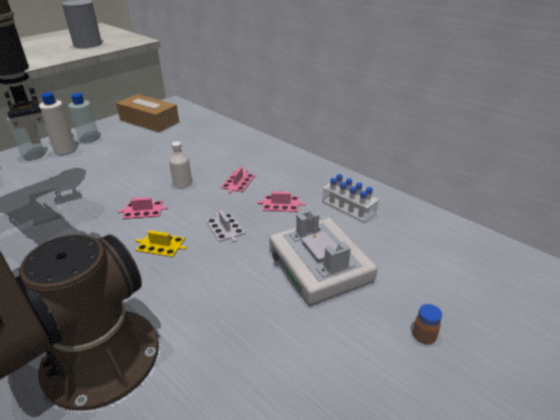

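The top view shows the aluminium plate at about (232,237) and the mixer at (328,216), with its posts near (308,205) and (351,220). The pink and yellow look-alikes surround the plate. I'll zoom in on both.

```bash
python3 - <<'E'
import cv2,numpy as np
t=cv2.imread("pics/top0.png"); s=cv2.imread("pics/side0.png")
a=cv2.resize(t[215:260,205:260],None,fx=7,fy=7,interpolation=cv2.INTER_CUBIC)
b=cv2.resize(t[170:262,278:378],None,fx=6,fy=6,interpolation=cv2.INTER_CUBIC)
c=cv2.resize(s[200:250,195:255],None,fx=6,fy=6,interpolation=cv2.INTER_CUBIC)
d=cv2.resize(s[200:310,260:385],None,fx=5,fy=5,interpolation=cv2.INTER_CUBIC)
for n,i in zip(["za","zb","zc","zd"],[a,b,c,d]): cv2.imwrite(f"pics/{n}.png",np.clip(i*1.3,0,255).astype(np.uint8)); print(i.shape)
E
```

```text
(315, 385, 3)
(552, 600, 3)
(300, 360, 3)
(550, 625, 3)
```

View pics/za.png

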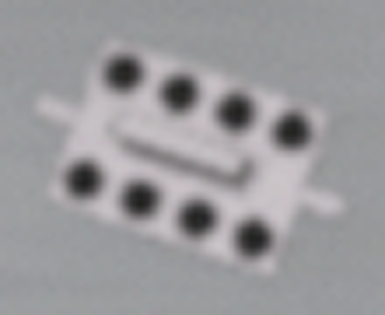

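View pics/zb.png

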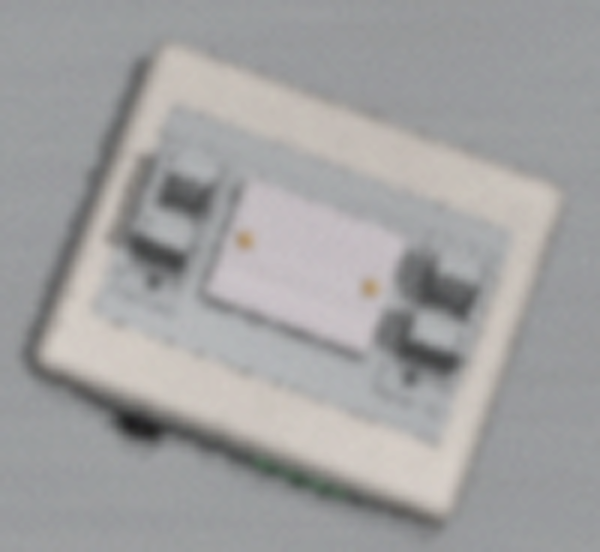

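View pics/zd.png

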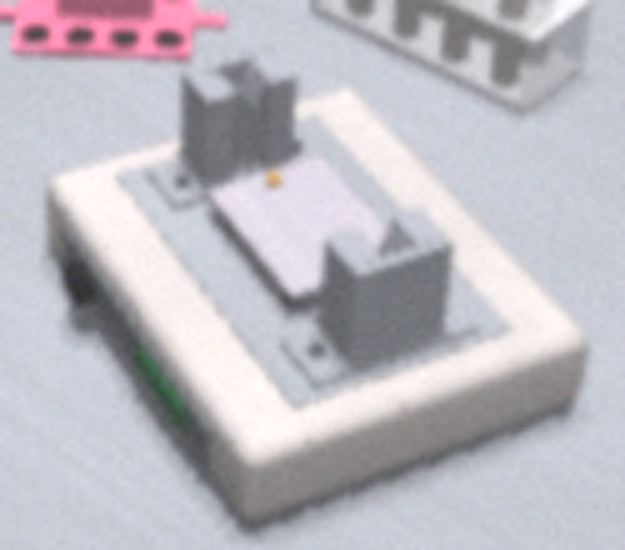

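View pics/zc.png

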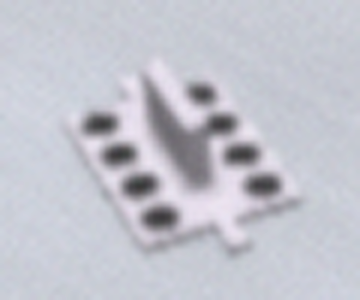

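The plate's eight dark pads show clearly in both views. In the top view, the deck outline, both gold pins and the posts of the mixer can be seen. Measuring next.

```bash
cat > h.py <<'E'
import numpy as np,cv2
from plant import sensors, vision, ticket, ctrl
def snap(n,f=None):
    s=vision.snapshot(n); s["R"]=np.array(s["R"]); s["t"]=np.array(s["t"])
    if f: cv2.imwrite(f"pics/{f}.png",s["pixels"][:,:,::-1])
    return s
def ray(s,uv):
    d=s["R"].T@np.array([(uv[0]-s["cx"])/s["fx"],(uv[1]-s["cy"])/s["fy"],1.]); return -s["R"].T@s["t"],d
def plane(s,uv,z):
    c,d=ray(s,uv); return c+d*(z-c[2])/d[2]
def proj(s,X):
    p=s["R"]@np.array(X)+s["t"]; return np.array([s["fx"]*p[0]/p[2]+s["cx"],s["fy"]*p[1]/p[2]+s["cy"]])
def tri(s1,u1,s2,u2):
    c1,d1=ray(s1,u1);c2,d2=ray(s2,u2)
    k=np.linalg.lstsq(np.c_[d1,-d2],c2-c1,rcond=None)[0]
    a=c1+k[0]*d1;b=c2+k[1]*d2; return (a+b)/2,np.linalg.norm(a-b)
def blobs(m,off,w=None,amin=3):
    n,l,st,_=cv2.connectedComponentsWithStats(m.astype(np.uint8))
    r=[]
    for i in range(1,n):
        if st[i,4]<amin: continue
        ys,xs=np.where(l==i); ww=np.ones(len(xs)) if w is None else w[ys,xs]
        r.append((np.average(xs,weights=ww)+off[0],np.average(ys,weights=ww)+off[1],st[i,4]))
    return r
E
python3 - <<'E'
from h import *
T=snap("top");S=snap("side")
for n,s,(x0,x1,y0,y1) in(("top",T,(205,260,215,260)),("side",S,(195,255,200,250))):
    g=s["pixels"][y0:y1,x0:x1].astype(float).mean(2)
    m=g<80
    b=blobs(m,(x0,y0),np.maximum(110-g,0))
    P=np.array([plane(s,q[:2],.006) for q in b])
    print(n,len(b),[tuple(np.round(q,1)) for q in b]); print(np.round(P,4)); print("cen",P.mean(0))
    u,_,v=np.linalg.svd(P-P.mean(0)); print("axis",v[0],np.degrees(np.arctan2(v[0][1],v[0][0])))
# mixer deck
p=T["pixels"].astype(int); sub=p[165:268,275:380]
m=((sub[:,:,0]-sub[:,:,2])>8)&(sub.sum(2)>330)
m=cv2.morphologyEx(m.astype(np.uint8),cv2.MORPH_OPEN,np.ones((3,3)))
c=max(cv2.findContours(m,0,2)[0],key=cv2.contourArea)+np.array([275,165])
W=np.array([plane(T,q[0],.055)[:2] for q in c]); r=cv2.minAreaRect((W*1000).astype(np.float32)); print("deck",r); print(cv2.boxPoints(r))
v=sub.copy().astype(np.uint8); v[m>0]=(255,0,0); cv2.imwrite("pics/m.png",cv2.resize(v[:,:,::-1],None,fx=5,fy=5,interpolation=0))
for n,s,(x0,x1,y0,y1) in(("top",T,(310,350,200,230)),("side",S,(300,345,225,265))):
    q=s["pixels"][y0:y1,x0:x1].astype(float); w=q[:,:,0]-q[:,:,2]
    print(n,"pins",blobs(w>30,(x0,y0),w,1))
E
```

```text
top 8 [(np.float64(222.3), np.float64(225.0), np.float64(17.0)), (np.float64(230.3), np.float64(227.9), np.float64(17.0)), (np.float64(238.3), np.float64(230.6), np.float64(16.0)), (np.float64(246.2), np.float64(233.2), np.float64(19.0)), (np.float64(216.5), np.float64(240.3), np.float64(16.0)), (np.float64(224.5), np.float64(243.0), np.float64(16.0)), (np.float64(232.7), np.float64(245.7), np.float64(17.0)), (np.float64(240.7), np.float64(248.6), np.float64(16.0))]
[[0.5007 0.1825 0.006 ]
 [0.4914 0.1565 0.006 ]
 [0.483  0.1307 0.006 ]
 [0.4748 0.105  0.006 ]
 [0.4511 0.1991 0.006 ]
 [0.4424 0.1731 0.006 ]
 [0.4341 0.1468 0.006 ]
 [0.4252 0.121  0.006 ]]
cen [0.46284305 0.1518475  0.006     ]
axis [0.31487882 0.94913188 0.        ] 71.64650140494906
side 8 [(np.float64(228.2), np.float64(215.3), np.float64(5.0)), (np.float64(211.3), np.float64(220.4), np.float64(7.0)), (np.float64(231.3), np.float64(220.4), np.float64(7.0)), (np.float64(214.3), np.float64(225.4), np.float64(7.0)), (np.float64(234.6), np.float64(225.4), np.float64(8.0)), (np.float64(217.8), np.float64(230.5), np.floa
[... 165 characters left out ...]
 0.006 ]
 [0.4931 0.1578 0.006 ]
 [0.4434 0.1754 0.006 ]
 [0.4837 0.1324 0.006 ]
 [0.4352 0.1495 0.006 ]
 [0.4758 0.1063 0.006 ]
 [0.4263 0.1236 0.006 ]]
cen [0.46414405 0.15374838 0.006     ]
axis [-0.31883649 -0.94780973 -0.        ] -108.59257556695299
deck ((525.2998046875, -151.5230255126953), (221.3147735595703, 181.15286254882812), 69.21601867675781)
[[ 401.35135  -222.83871 ]
 [ 570.71564  -287.12    ]
 [ 649.2483    -80.20734 ]
 [ 479.88397   -15.926056]]
top pins [(np.float64(318.48), np.float64(209.52), np.int32(4)), (np.float64(339.4577464788732), np.float64(217.49295774647888), np.int32(4))]
side pins [(np.float64(314.2818991097923), np.float64(235.08605341246292), np.int32(7))]
```

View pics/m.png

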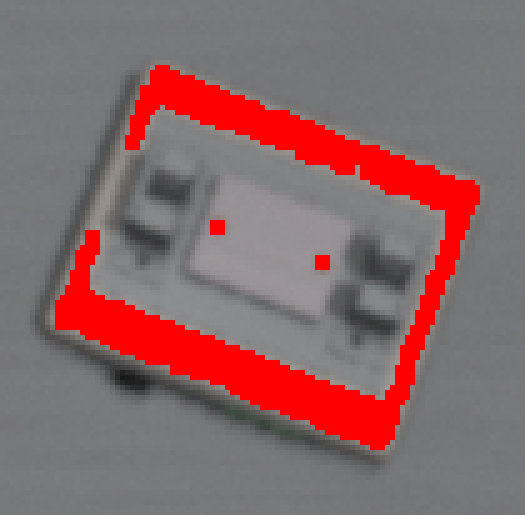

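```bash
python3 - <<'E'
from h import *
T=snap("top");S=snap("side")
X,e=tri(T,(318.48,209.52),S,(314.28,235.09)); print("pin_l",X,e)
for z in (.073,.078,.083,.088):
    a=plane(T,(318.48,209.52),z);b=plane(T,(339.46,217.49),z); d=a-b; print(z,(a+b)/2,np.linalg.norm(d),np.degrees(np.arctan2(d[1],d[0])))
def z(s,x0,x1,y0,y1,f,n):
    i=cv2.resize(s["pixels"][y0:y1,x0:x1,::-1],None,fx=f,fy=f,interpolation=cv2.INTER_CUBIC)
    i=np.clip((i.astype(float)-40)*1.6,0,255).astype(np.uint8)
    for k in range(x0,x1,5): cv2.putText(i,str(k),((k-x0)*f,10),0,.35,(0,0,255)); cv2.line(i,(int((k-x0+.5)*f),12),(int((k-x0+.5)*f),18),(0,0,255))
    for k in range(y0,y1,5): cv2.putText(i,str(k),(0,int((k-y0+.5)*f)),0,.35,(0,255,0))
    cv2.imwrite(f"pics/{n}.png",i)
z(T,295,365,188,236,11,"pt"); z(S,290,355,205,280,8,"ps")
E
```

```text
pin_l [ 0.53886671 -0.12034569  0.07759552] 0.00010577099175868838
0.073 [ 0.52779936 -0.15275246  0.073     ] 0.06846604562656047 69.23768133175903
0.078 [ 0.52672866 -0.15223698  0.078     ] 0.06820634845306198 69.2376813317589
0.083 [ 0.52565796 -0.1517215   0.083     ] 0.0679466512795634 69.23768133175895
0.088 [ 0.52458726 -0.15120603  0.088     ] 0.06768695410606479 69.23768133175898
```

View pics/pt.png

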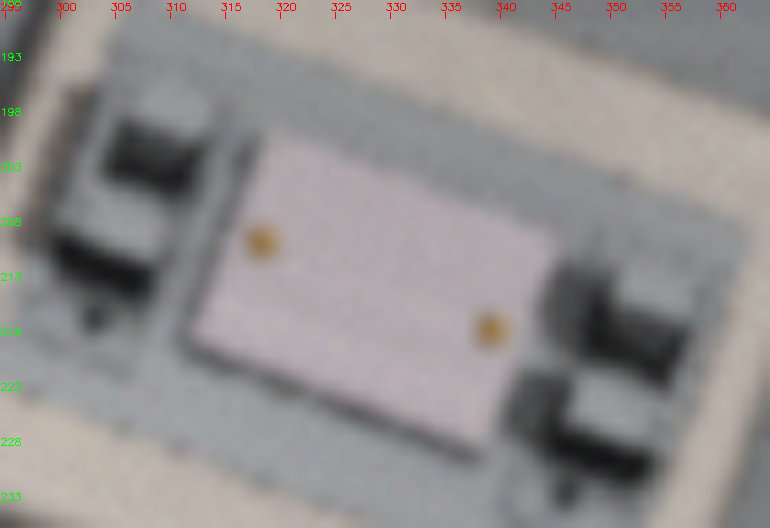

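View pics/ps.png

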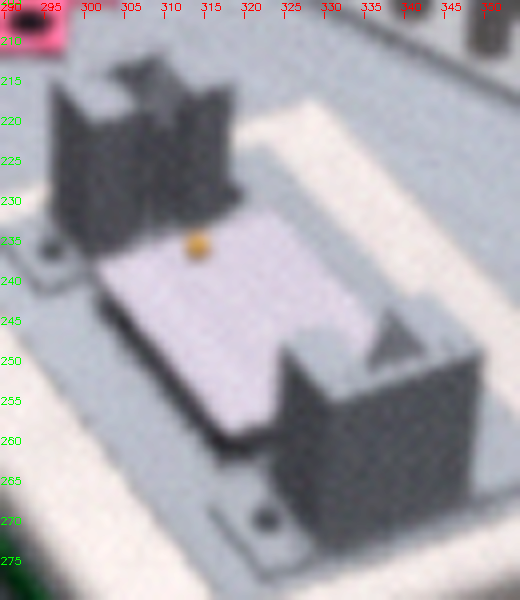

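```bash
cat > ov.py <<'E'
from h import *
def ov(s,x0,x1,y0,y1,f,n,c,yaw):
    i=cv2.resize(s["pixels"][y0:y1,x0:x1,::-1],None,fx=f,fy=f,interpolation=cv2.INTER_CUBIC)
    i=np.clip((i.astype(float)-40)*1.6,0,255).astype(np.uint8)
    Y=np.radians(yaw);R=np.array([[np.cos(Y),-np.sin(Y)],[np.sin(Y),np.cos(Y)]])
    def poly(pts,z,col):
        q=[((proj(s,[*(R@p+c),z])-[x0,y0]+.5)*f) for p in np.array(pts)]
        cv2.polylines(i,[np.array(q).astype(int)],True,col,1)
    for g in(1,-1):
        poly([(-.026,g*.058),(.026,g*.058),(.026,g*.088),(-.026,g*.088)],.117,(0,0,255))
        poly([(-.01,g*.058),(.01,g*.058),(.01,g*.082),(-.01,g*.082)],.117,(0,255,0))
    poly([(-.033,-.044),(.033,-.044),(.033,.044),(-.033,.044)],.073,(255,0,0))
    poly([(-.095,-.115),(.095,-.115),(.095,.115),(-.095,.115)],.055,(255,0,255))
    cv2.imwrite(f"pics/{n}.png",i)
E
python3 - <<'E'
from ov import *
c=np.array([.5267,-.1522]);T=snap("top");S=snap("side")
print(-T["R"].T@T["t"],-S["R"].T@S["t"])
ov(T,282,376,172,262,8,"ot",c,-20.77);ov(S,262,385,205,305,6,"os",c,-20.77)
E
```

```text
[ 0.24552203 -0.01685336  1.39119004] [-0.13592986 -0.66558483  0.77386442]
```

View pics/ot.png

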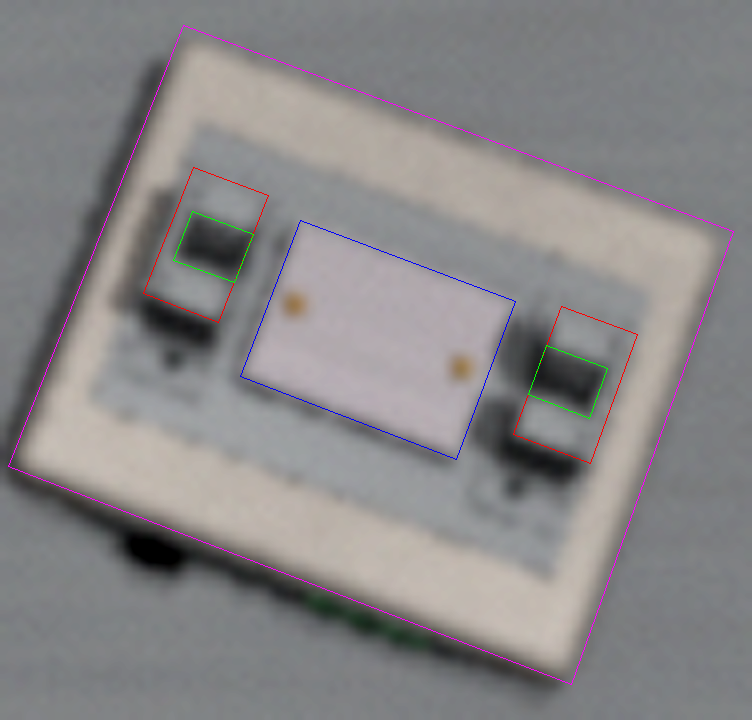

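View pics/os.png

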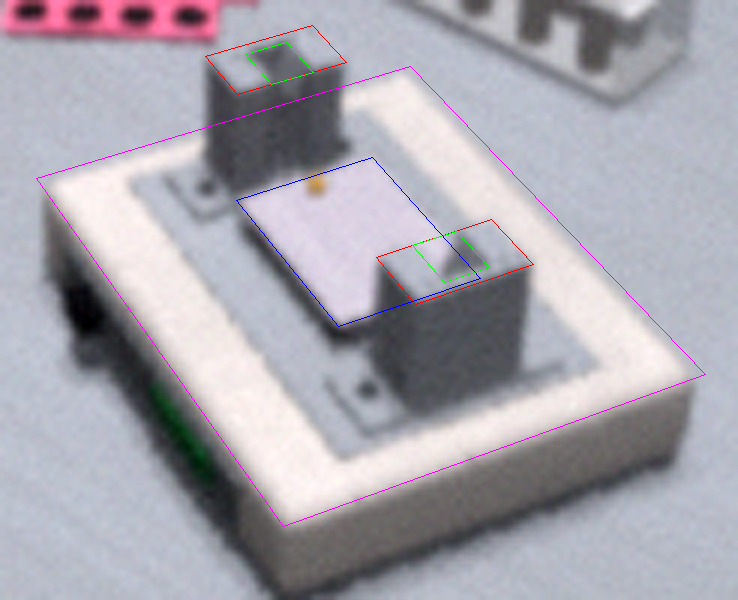

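The overlay of the candidate mixer pose, (0.527, -0.152) with yaw -20.8°, matches the posts, seat and deck in both views to about 1 mm. The plate is at (0.4635, 0.1528) with yaw -18.5°. Now I'll write a helper that gives the distance left to go.

```bash
cat > g.py <<'E'
import sys
from h import *
from scipy.spatial.transform import Rotation as Ro
def go(p,yaw,roll=180,pitch=0):
    o=sensors.get_obs(); R=Ro.from_euler("xyz",o["orientation"],degrees=True)
    d=R.inv().apply(np.array(p)-o["tool_pos"])/.15
    r=(R.inv()*Ro.from_euler("xyz",[roll,pitch,yaw],degrees=True)).as_rotvec(degrees=True)/60
    print("shift",np.round(d,4),"turn",np.round(r,4),"rows",round(np.linalg.norm(d)*3,1),round(np.linalg.norm(r)*60/8.59,1))
    print("t",round(o["clock"],2),"pos",np.round(o["tool_pos"],4),"rpy",np.round(o["orientation"],2),"F",np.round(o["force"],1),"M",np.round(o["moment"],2),"open",round(o["opening"],4))
if __name__=="__main__":
    a=list(map(float,sys.argv[1:])); go(a[:3],a[3])
E
python3 g.py .4635 .1528 .20 161.5
```

```text
shift [ 2.6725 -2.6919  0.177 ] turn [-2.0000e-04 -1.0000e-04  1.5431e+00] rows 11.4 10.8
t 0.4 pos [0.1851 0.649  0.2264] rpy [-1.8000e+02 -1.0000e-02 -1.0592e+02] F [ 0.1 -0.2  0.5] M [-0.01 -0.    0.02] open 0.0873
```

drive_tool([
  [0.98,-1.0,0.06,0,0,0.6],
  [0.98,-1.0,0.06,0,0,0.6],
  [0.98,-1.0,0.06,0,0,0.6],
  [0.98,-1.0,0.06,0,0,0.6],
  [0.98,-1.0,0.06,0,0,0.6],
], fingers=0.0)

```text
clock: 0.9
tool_pos: [0.2904, 0.4624, 0.2178]
orientation: [-180.0, -0.0, -142.4]
force: [0.7, 1.3, 1.4]
opening: 0.0531
```

```bash
python3 g.py .4635 .1528 .20 161.5
```

```text
shift [ 0.3465 -2.3392  0.1192] turn [-5.000e-04 -5.000e-04  9.356e-01] rows 7.1 6.5
t 0.9 pos [0.2904 0.4624 0.2178] rpy [-1.7999e+02 -4.0000e-02 -1.4236e+02] F [0.7 1.3 1.4] M [ 0.18 -0.04  0.02] open 0.0531
```

drive_tool([
  [0.15,-1.0,0.05,0,0,0.5],
  [0.15,-1.0,0.05,0,0,0.5],
  [0.15,-1.0,0.05,0,0,0.5],
  [0.15,-1.0,0.05,0,0,0.5],
])

```text
clock: 1.3
tool_pos: [0.3652, 0.3261, 0.2104]
orientation: [-180.0, -0.0, -172.8]
force: [-0.6, 0.9, 0.0]
opening: 0.044
```

```bash
python3 g.py .4635 .1528 .20 161.5
```

```text
shift [-0.5065 -1.2277  0.0699] turn [-0.0009 -0.0006  0.4277] rows 4.0 3.0
t 1.3 pos [0.3652 0.3261 0.2104] rpy [-1.7995e+02 -5.0000e-02 -1.7284e+02] F [-0.6  0.9  0. ] M [ 0.24 -0.05  0.02] open 0.044
```

drive_tool([
  [-0.4,-1.0,0.07,0,0,0.428],
  [-0.4,-1.0,0.07,0,0,0.428],
  [-0.4,-1.0,0.07,0,0,0.428],
  [-0.4,-1.0,0.07,0,0,0.428],
])

```text
clock: 1.7
tool_pos: [0.4443, 0.1817, 0.1999]
orientation: [-179.9, -0.0, 161.1]
force: [0.4, 0.4, -0.6]
opening: 0.0438
```

```bash
python3 g.py .4635 .1528 .10 161.5
```

```text
shift [-0.1839 -0.1397  0.6661] turn [-0.0014 -0.0004 -0.0071] rows 2.1 0.1
t 1.7 pos [0.4443 0.1817 0.1999] rpy [-1.7992e+02 -3.0000e-02  1.6107e+02] F [ 0.4  0.4 -0.6] M [ 0.14 -0.03  0.06] open 0.0438
```

drive_tool([
  [-0.184,-0.14,0.66,0,0,-0.007],
  [-0.184,-0.14,0.66,0,0,-0.007],
  [-0.184,-0.14,0.66,0,0,-0.007],
  [-0.184,-0.14,0.66,0,0,-0.007],
])

```text
clock: 2.1
tool_pos: [0.4633, 0.1521, 0.1003]
orientation: [-179.8, -0.1, 161.5]
force: [0.4, -0.5, 0.4]
opening: 0.044
```

```bash
python3 g.py .4635 .1528 .011 161.5; python3 - <<'E'
from ov import *
T=snap("top","t1");S=snap("side","s1")
t=cv2.resize(T["pixels"][200:260,195:270,::-1],None,fx=6,fy=6);s=cv2.resize(S["pixels"][170:250,180:270,::-1],None,fx=6,fy=6)
cv2.imwrite("pics/t1z.png",t);cv2.imwrite("pics/s1z.png",s)
E
```

```text
shift [-5.000e-04  6.900e-03  5.953e-01] turn [-0.0039 -0.0015 -0.0007] rows 1.8 0.0
t 2.1 pos [0.4633 0.1521 0.1003] rpy [-1.7977e+02 -9.0000e-02  1.6146e+02] F [ 0.4 -0.5  0.4] M [ 0.16 -0.11  0.02] open 0.044
```

View pics/s1z.png

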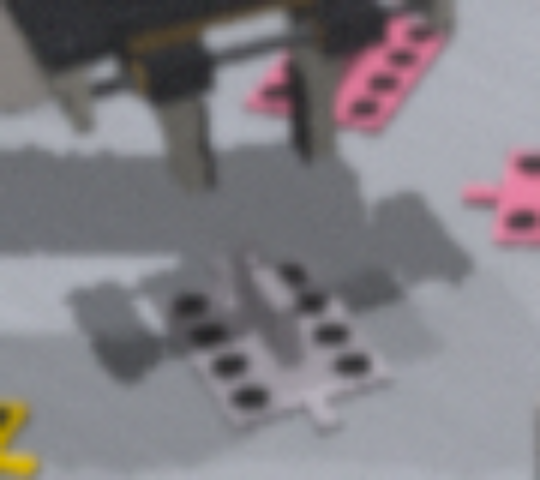

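View pics/t1.png

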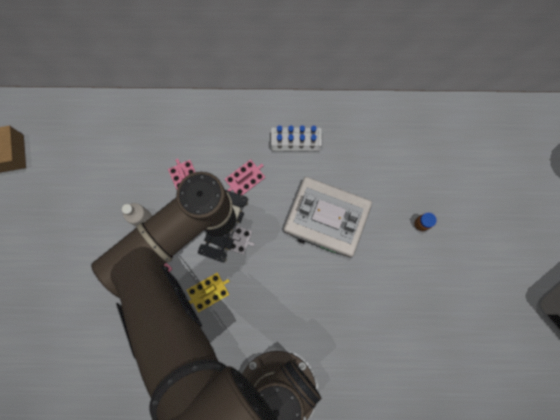

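The side view shows the fingers straddling the rib line, aligned with the plate. The top view is hidden by the wrist. Lowering onto the rib.

drive_tool([
  [0,0.007,0.3,-0.004,-0.001,0],
  [0,0.007,0.5,-0.004,-0.001,0],
  [0,0.007,0.595,-0.004,-0.001,0],
  [0,0.007,0.595,-0.004,-0.001,0],
])

```text
clock: 2.6
tool_pos: [0.4651, 0.1559, 0.0134]
orientation: [179.8, 0.1, 161.6]
force: [-0.5, 0.1, 1.6]
opening: 0.044
```

```bash
python3 g.py .4635 .1528 .011 161.5; python3 - <<'E'
from ov import *
S=snap("side")
s=cv2.resize(S["pixels"][170:250,180:270,::-1],None,fx=6,fy=6)
cv2.imwrite("pics/s2z.png",s)
E
```

```text
shift [ 0.0034 -0.0228  0.0161] turn [0.004  0.0021 0.002 ] rows 0.1 0.0
t 2.6 pos [0.4651 0.1559 0.0134] rpy [1.7976e+02 1.3000e-01 1.6162e+02] F [-0.5  0.1  1.6] M [ 0.02 -0.1  -0.01] open 0.044
```

View pics/s2z.png

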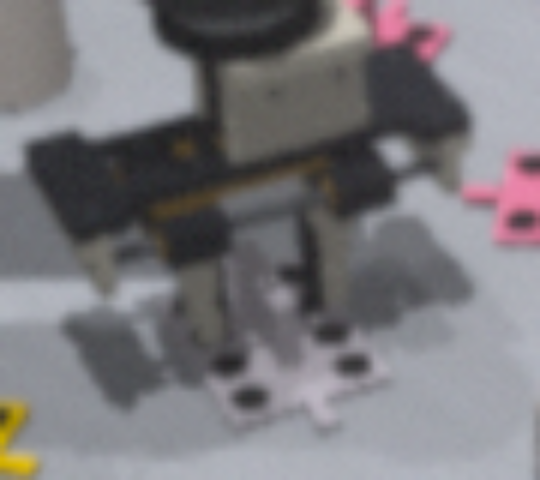

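Fingers are on either side of the rib. I'll correct the small lag, then close.

drive_tool([
  [0.003,-0.023,0.014,0.004,0.002,0.002],
  [0.003,-0.023,0.014,0.004,0.002,0.002],
])

```text
clock: 2.85
tool_pos: [0.4651, 0.154, 0.0139]
orientation: [179.8, 0.2, 161.5]
force: [0.1, -0.4, 0.0]
opening: 0.0435
```

```bash
python3 g.py .4635 .1528 .011 161.5
```

```text
shift [ 0.0073 -0.011   0.0194] turn [0.0034 0.0025 0.0007] rows 0.1 0.0
t 2.85 pos [0.4651 0.154  0.0139] rpy [1.7980e+02 1.5000e-01 1.6154e+02] F [ 0.1 -0.4  0. ] M [ 0.1  -0.06 -0.02] open 0.0435
```

drive_tool([
  [0.007,-0.011,0.02,0.003,0.002,0],
  [0.007,-0.011,0.02,0.003,0.002,0],
  [0.007,-0.011,0.02,0.003,0.002,0],
  [0.007,-0.011,0.02,0.003,0.002,0],
  [0.007,-0.011,0.02,0.003,0.002,0],
  [0.007,-0.011,0.02,0.003,0.002,0],
], fingers=-1)

```text
clock: 3.45
tool_pos: [0.4635, 0.1527, 0.0109]
orientation: [180.0, 0.0, 161.5]
force: [-1.2, 0.3, 2.0]
opening: 0.012
```

```bash
python3 g.py .4635 .1528 .011 161.5
```

```text
shift [-0.0001  0.0006 -0.0005] turn [0.0002 0.0004 0.0007] rows 0.0 0.0
t 3.45 pos [0.4635 0.1527 0.0109] rpy [1.7999e+02 2.0000e-02 1.6154e+02] F [-1.2  0.3  2. ] M [0.17 0.42 0.04] open 0.012
```

Gripped: the opening is 12 mm, equal to the rib. Lifting.

drive_tool([
  [0,0,-0.3,0,0,0],
  [0,0,-0.6,0,0,0],
  [0,0,-0.9,0,0,0],
  [0,0,-1.0,0,0,0],
  [0,0,-1.0,0,0,0],
])

```text
clock: 3.95
tool_pos: [0.4645, 0.1535, 0.1633]
orientation: [179.7, 0.2, 161.5]
force: [0.4, 0.2, -3.9]
opening: 0.0118
```

```bash
python3 g.py .5272 -.1515 .17 159.2
```

```text
shift [-1.0408 -1.7963 -0.0493] turn [0.0044 0.0029 0.039 ] rows 6.2 0.3
t 3.95 pos [0.4645 0.1535 0.1633] rpy [179.74   0.18 161.54] F [ 0.4  0.2 -3.9] M [ 0.11 -0.08 -0.01] open 0.0118
```

drive_tool([
  [-0.16,-0.27,-0.05,0.004,0.003,0.04],
  [-0.34,-0.58,-0.1,0.004,0.003,0.04],
  [-0.5,-0.86,-0.1,0.004,0.003,0.04],
  [-0.55,-0.95,-0.1,0.004,0.003,0.04],
])

```text
clock: 4.35
tool_pos: [0.4965, -0.0111, 0.176]
orientation: [-179.9, -0.2, 159.0]
force: [0.7, 0.3, -3.0]
opening: 0.0116
```

```bash
python3 g.py .5272 -.1515 .17 159.2
```

```text
shift [-0.5267 -0.8006  0.0395] turn [-0.0016 -0.0028 -0.0032] rows 2.9 0.0
t 4.35 pos [ 0.4965 -0.0111  0.176 ] rpy [-1.7990e+02 -1.7000e-01  1.5901e+02] F [ 0.7  0.3 -3. ] M [0.21 0.01 0.01] open 0.0116
```

drive_tool([
  [-0.16,-0.24,0.02,0,0,0],
  [-0.34,-0.52,0.03,-0.001,-0.003,-0.003],
  [-0.48,-0.73,0.04,-0.001,-0.003,-0.003],
  [-0.527,-0.8,0.04,-0.001,-0.003,-0.003],
  [-0.527,-0.8,0.04,-0.001,-0.003,-0.003],
  [-0.527,-0.8,0.04,-0.001,-0.003,-0.003],
])

```text
clock: 4.95
tool_pos: [0.5263, -0.1512, 0.1683]
orientation: [-179.9, -0.1, 159.1]
force: [0.4, 0.5, -3.0]
opening: 0.0119
```

```bash
python3 g.py .5272 -.1515 .15 159.2; python3 - <<'E'
from ov import *
T=snap("top","t3");S=snap("side","s3")
t=cv2.resize(T["pixels"][150:260,270:390,::-1],None,fx=5,fy=5,interpolation=2);s=cv2.resize(S["pixels"][170:290,250:380,::-1],None,fx=6,fy=5,interpolation=2)
cv2.imwrite("pics/t3z.png",np.clip(t*1.4,0,255).astype(np.uint8));cv2.imwrite("pics/s3z.png",s)
E
```

```text
shift [-0.0065  0.0007  0.122 ] turn [-0.0012 -0.0023 -0.0012] rows 0.4 0.0
t 4.95 pos [ 0.5263 -0.1512  0.1683] rpy [-1.7993e+02 -1.4000e-01  1.5913e+02] F [ 0.4  0.5 -3. ] M [ 0.1  -0.12 -0.01] open 0.0119
```

View pics/s3z.png

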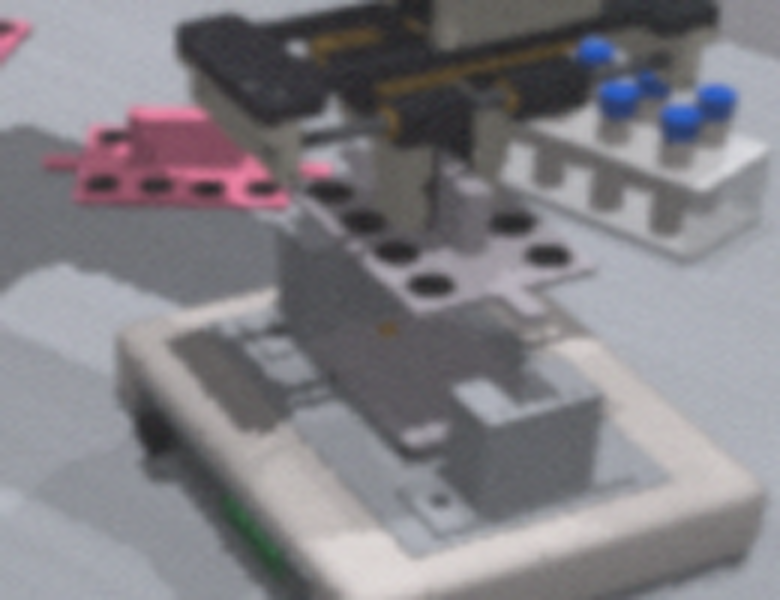

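View pics/t3z.png

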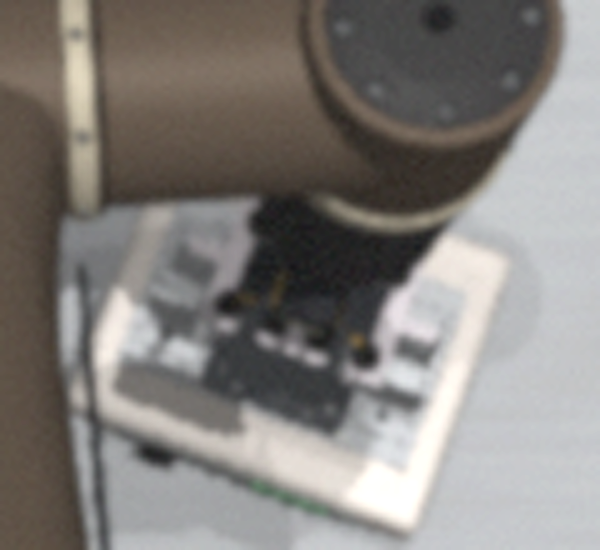

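The side view shows the plate hovering level over the bracket. The ear at about (540,305) in the zoom lines up with the slot at about (540,370). I'll check this numerically from the visible pads.

```bash
python3 - <<'E'
from h import *
S=snap("side");T=snap("top")
o=sensors.get_obs(); p=o["tool_pos"]; z=p[2]-.011+.006; yaw=np.radians(o["orientation"][2]-180)
print(p,z)
R=np.array([[np.cos(yaw),-np.sin(yaw)],[np.sin(yaw),np.cos(yaw)]])
for n,s,(x0,x1,y0,y1),th in(("side",S,(295,352,203,235),60),("top",T,(300,355,195,240),45)):
    g=s["pixels"][y0:y1,x0:x1].astype(float).mean(2)
    for b in blobs(g<th,(x0,y0),np.maximum(th+30-g,0)):
        P=plane(s,b[:2],z)[:2]; print(n,np.round(b,1),"plate frame mm",np.round(R.T@(P-p[:2])*1000,1))
E
```

```text
[ 0.52715051 -0.15038165  0.16980856] 0.16480855852446
side [304.9 207.9  15. ] plate frame mm [-24.4  40.2]
side [321.7 207.3   3. ] plate frame mm [13.1 24.6]
side [310.4 213.6  19. ] plate frame mm [-23.8  13.7]
side [334.7 213.9  15. ] plate frame mm [ 27.4 -12.5]
side [315.7 219.5  18. ] plate frame mm [-23.8 -12.2]
side [341.  220.5   8. ] plate frame mm [ 27.1 -41.2]
side [321.2 226.4   9. ] plate frame mm [-25.2 -40.9]
top [332.3 207.6 803. ] plate frame mm [-0.6 -3.1]
```

Pad residuals agree within about 1.5 mm. The camera estimates average to a target TCP of (0.5266, -0.1518). Lowering to just above the post tops.

```bash
python3 g.py .5266 -.1518 .131 159.2
```

```text
shift [ 1.000e-04 -1.000e-02  2.587e-01] turn [-0.0004  0.0001  0.0012] rows 0.8 0.0
t 5.15 pos [ 0.5272 -0.1504  0.1698] rpy [-179.97    0.    159.27] F [-0.1  0.1 -2.4] M [ 0.02 -0.12 -0.  ] open 0.012
```

drive_tool([
  [0,-0.01,0.12,0,0,0],
  [0,-0.01,0.23,0,0,0],
  [0,-0.01,0.26,0,0,0],
  [0,-0.01,0.26,0,0,0],
  [0,-0.01,0.26,0,0,0],
  [0,-0.01,0.26,0,0,0],
])

```text
clock: 5.75
tool_pos: [0.5273, -0.1517, 0.1318]
orientation: [-180.0, 0.1, 159.3]
force: [-0.2, 0.1, -2.8]
opening: 0.012
```

```bash
python3 g.py .5266 -.1518 .125 159.2; python3 - <<'E'
from ov import *
T=snap("top","t4");S=snap("side","s4")
t=cv2.resize(T["pixels"][180:250,290:370,::-1],None,fx=8,fy=8,interpolation=2);s=cv2.resize(S["pixels"][190:270,280:360,::-1],None,fx=7,fy=7,interpolation=2)
cv2.imwrite("pics/t4z.png",np.clip(t*1.4,0,255).astype(np.uint8));cv2.imwrite("pics/s4z.png",s)
E
```

```text
shift [ 0.0039 -0.0022  0.045 ] turn [-0.0001  0.0015  0.0016] rows 0.1 0.0
t 5.75 pos [ 0.5273 -0.1517  0.1318] rpy [-1.800e+02  9.000e-02  1.593e+02] F [-0.2  0.1 -2.8] M [ 0.07 -0.13 -0.03] open 0.012
```

View pics/s4z.png

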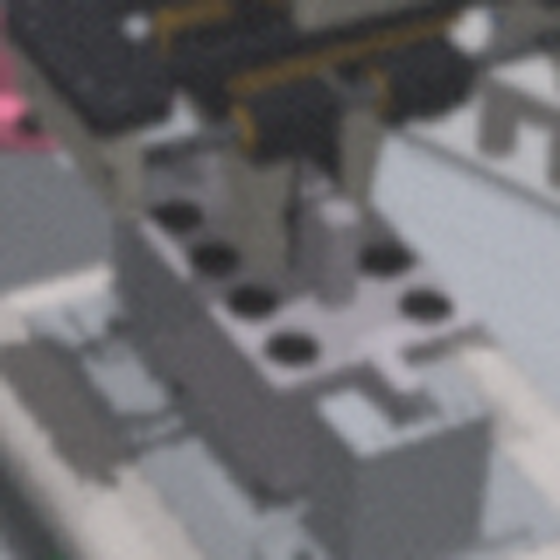

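View pics/t4z.png

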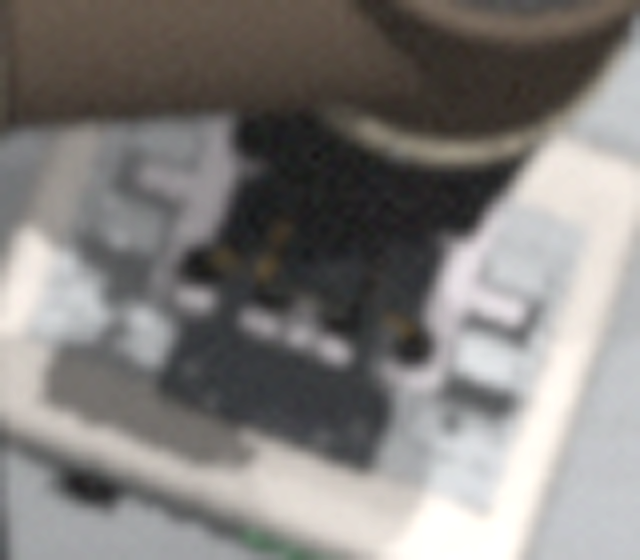

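Both views show the ears over their slots: the right ear at about (500,305) in the top zoom and the near ear entering the slot at (400,395) in the side zoom. Descending in small steps and watching the force.

drive_tool([
  [0.004,-0.002,0.02,0,0.001,0.002],
  [0.004,-0.002,0.04,0,0.001,0.002],
  [0.004,-0.002,0.045,0,0.001,0.002],
  [0.004,-0.002,0.045,0,0.001,0.002],
])

```text
clock: 6.25
tool_pos: [0.5262, -0.1519, 0.1245]
orientation: [-180.0, -0.0, 159.2]
force: [0.3, -0.3, -2.6]
opening: 0.0119
```

```bash
python3 g.py .5266 -.1518 .120 159.2
```

```text
shift [-0.0023  0.0015  0.03  ] turn [-0.0003 -0.0003 -0.0008] rows 0.1 0.0
t 6.25 pos [ 0.5262 -0.1519  0.1245] rpy [-1.7998e+02 -2.0000e-02  1.5915e+02] F [ 0.3 -0.3 -2.6] M [ 0.06 -0.09 -0.05] open 0.0119
```

drive_tool([
  [-0.002,0.001,0.01,0,0,0],
  [-0.002,0.001,0.02,0,0,0],
  [-0.002,0.001,0.03,0,0,0],
  [-0.002,0.001,0.03,0,0,0],
])

```text
clock: 6.65
tool_pos: [0.5263, -0.1519, 0.1197]
orientation: [-180.0, -0.0, 159.2]
force: [0.5, -0.5, -3.9]
opening: 0.0117
```

```bash
python3 g.py .5266 -.1518 .116 159.2
```

```text
shift [-0.0015  0.0009  0.0247] turn [-0.0004 -0.0007 -0.0008] rows 0.1 0.0
t 6.65 pos [ 0.5263 -0.1519  0.1197] rpy [-1.7997e+02 -4.0000e-02  1.5915e+02] F [ 0.5 -0.5 -3.9] M [ 0.08 -0.11  0.03] open 0.0117
```

drive_tool([
  [-0.001,0.001,0.01,0,0,0],
  [-0.001,0.001,0.018,0,0,0],
  [-0.001,0.001,0.025,0,0,0],
  [-0.001,0.001,0.025,0,0,0],
])

```text
clock: 7.05
tool_pos: [0.5267, -0.1518, 0.1163]
orientation: [-180.0, -0.0, 159.2]
force: [-1.7, 0.2, 2.3]
opening: 0.0122
```

```bash
python3 g.py .5266 -.1518 .112 159.2
```

```text
shift [0.0007 0.0001 0.0287] turn [-0.0005 -0.0003 -0.0006] rows 0.1 0.0
t 7.05 pos [ 0.5267 -0.1518  0.1163] rpy [-1.7997e+02 -2.0000e-02  1.5917e+02] F [-1.7  0.2  2.3] M [0.18 0.43 0.1 ] open 0.0122
```

Lip contact has begun, at about 5 N. Continuing gently.

drive_tool([
  [-0.001,0,0.01,0,0,0],
  [-0.001,0,0.02,0,0,0],
  [-0.001,0,0.028,0,0,0],
  [-0.001,0,0.028,0,0,0],
])

```text
clock: 7.45
tool_pos: [0.5273, -0.152, 0.113]
orientation: [-180.0, 0.1, 159.2]
force: [-2.3, 1.3, 7.5]
opening: 0.012
```

```bash
python3 g.py .5266 -.1518 .108 159.2
```

```text
shift [ 0.0047 -0.0001  0.0336] turn [-0.0005  0.0008 -0.0002] rows 0.1 0.0
t 7.45 pos [ 0.5273 -0.152   0.113 ] rpy [-1.7997e+02  5.0000e-02  1.5919e+02] F [-2.3  1.3  7.5] M [0.43 1.   0.05] open 0.012
```

drive_tool([
  [0.004,0,0.01,0,0,0],
  [0.005,0,0.02,0,0,0],
  [0.005,0,0.033,0,0,0],
  [0.005,0,0.033,0,0,0],
])

```text
clock: 7.85
tool_pos: [0.5269, -0.1519, 0.1083]
orientation: [-180.0, 0.1, 159.2]
force: [-1.4, 0.0, 3.8]
opening: 0.012
```

```bash
python3 g.py .5266 -.1518 .104 159.2
```

```text
shift [ 0.0018 -0.0001  0.029 ] turn [-0.0003  0.0016 -0.0001] rows 0.1 0.0
t 7.85 pos [ 0.5269 -0.1519  0.1083] rpy [-1.7998e+02  1.0000e-01  1.5919e+02] F [-1.4  0.   3.8] M [0.06 0.45 0.08] open 0.012
```

Past the lips. Drag is about 6.5 N and steady.

drive_tool([
  [0.002,0,0.013,0,0.001,0],
  [0.003,0,0.026,0,0.001,0],
  [0.003,0,0.04,0,0.001,0],
  [0.003,0,0.04,0,0.001,0],
])

```text
clock: 8.25
tool_pos: [0.5267, -0.1517, 0.1023]
orientation: [-180.0, 0.1, 159.2]
force: [0.4, 0.7, 2.8]
opening: 0.0119
```

```bash
python3 g.py .5266 -.1518 .099 159.2
```

```text
shift [ 0.0004 -0.001   0.0218] turn [-0.0002  0.0009 -0.    ] rows 0.1 0.0
t 8.25 pos [ 0.5267 -0.1517  0.1023] rpy [-1.7999e+02  5.0000e-02  1.5920e+02] F [0.4 0.7 2.8] M [0.19 0.04 0.08] open 0.0119
```

drive_tool([
  [0,0,0.013,0,0.001,0],
  [0,0,0.026,0,0.001,0],
  [0,0,0.035,0,0.001,0],
  [0,0,0.035,0,0.001,0],
])

```text
clock: 8.65
tool_pos: [0.5268, -0.1517, 0.0969]
orientation: [-180.0, -0.0, 159.2]
force: [-1.3, 0.3, 2.4]
opening: 0.0118
```

```bash
python3 g.py .5266 -.1518 .094 159.2
```

```text
shift [ 0.0007 -0.0013  0.0193] turn [-0.0002 -0.0001 -0.    ] rows 0.1 0.0
t 8.65 pos [ 0.5268 -0.1517  0.0969] rpy [-1.7999e+02 -1.0000e-02  1.5920e+02] F [-1.3  0.3  2.4] M [0.27 0.22 0.04] open 0.0118
```

drive_tool([
  [0,-0.001,0.008,0,0,0],
  [0,-0.001,0.016,0,0,0],
  [0,-0.001,0.022,0,0,0],
  [0,-0.001,0.022,0,0,0],
])

```text
clock: 9.05
tool_pos: [0.5268, -0.1518, 0.0936]
orientation: [-180.0, -0.0, 159.2]
force: [-1.4, 1.2, 4.5]
opening: 0.0114
```

drive_tool([
  [0,-0.001,0.008,0,0,0],
  [0,-0.001,0.016,0,0,0],
  [0,-0.001,0.02,0,0,0],
  [0,-0.001,0.02,0,0,0],
])

```text
clock: 9.45
tool_pos: [0.5268, -0.1519, 0.0906]
orientation: [-180.0, -0.0, 159.2]
force: [-0.9, 0.4, 4.2]
opening: 0.0118
```

drive_tool([
  [0,0,0.008,0,0,0],
  [0,0,0.016,0,0,0],
  [0,0,0.02,0,0,0],
  [0,0,0.02,0,0,0],
])

```text
clock: 9.85
tool_pos: [0.5268, -0.1519, 0.0875]
orientation: [-180.0, -0.0, 159.2]
force: [-1.6, 1.4, 3.9]
opening: 0.0121
```

```bash
python3 g.py .5266 -.1518 .085 159.2
```

```text
shift [0.0014 0.     0.017 ] turn [-0.     -0.     -0.0001] rows 0.1 0.0
t 9.85 pos [ 0.5268 -0.1519  0.0875] rpy [-180.    -0.   159.2] F [-1.6  1.4  3.9] M [0.28 0.24 0.15] open 0.0121
```

drive_tool([
  [0.001,0,0.008,0,0,0],
  [0.001,0,0.014,0,0,0],
  [0.001,0,0.014,0,0,0],
])

```text
clock: 10.15
tool_pos: [0.5268, -0.1519, 0.0855]
orientation: [-180.0, 0.0, 159.2]
force: [-0.8, 0.2, 3.9]
opening: 0.0119
```

drive_tool([
  [0.001,0,0.007,0,0,0],
  [0.001,0,0.012,0,0,0],
  [0.001,0,0.012,0,0,0],
])

```text
clock: 10.45
tool_pos: [0.5268, -0.1519, 0.0838]
orientation: [180.0, 0.0, 159.2]
force: [-0.6, 0.1, 4.8]
opening: 0.0118
```

drive_tool([
  [0.001,0,0.006,0,0,0],
  [0.001,0,0.01,0,0,0],
  [0.001,0,0.01,0,0,0],
])

```text
clock: 10.75
tool_pos: [0.5269, -0.1519, 0.0831]
orientation: [-180.0, 0.1, 159.2]
force: [-3.2, 0.6, 11.1]
opening: 0.0119
```

drive_tool([
  [0,0,0.006,0,0,0],
  [0,0,0.01,0,0,0],
  [0,0,0.01,0,0,0],
])

```text
clock: 11.05
tool_pos: [0.5269, -0.1519, 0.0828]
orientation: [-180.0, 0.1, 159.3]
force: [-5.0, 3.1, 16.2]
opening: 0.0116
```

The seat shows as a sharp rise at TCP z ≈ 0.083, so the face is at about 72 mm. Building the push, with a small sideways relief.

drive_tool([
  [0.003,0,0.009,0,0,0],
  [0.003,0,0.01,0,0,0],
  [0.003,0,0.01,0,0,0],
])

```text
clock: 11.35
tool_pos: [0.5269, -0.1519, 0.0828]
orientation: [-180.0, 0.2, 159.3]
force: [-4.6, 2.0, 17.6]
opening: 0.0122
```

```bash
python3 g.py .5269 -.1519 .0828 159.2
```

```text
shift [-0.0001  0.0001 -0.    ] turn [-0.0002  0.0028  0.0014] rows 0.0 0.0
t 11.35 pos [ 0.5269 -0.1519  0.0828] rpy [-1.7999e+02  1.7000e-01  1.5928e+02] F [-4.6  2.  17.6] M [ 0.92  1.87 -0.  ] open 0.0122
```

drive_tool([
  [0.006,0,0.012,0,0.003,0.001],
  [0.006,0,0.013,0,0.003,0.001],
  [0.006,0,0.013,0,0.003,0.001],
])

```text
clock: 11.65
tool_pos: [0.5269, -0.1519, 0.0827]
orientation: [-180.0, 0.1, 159.3]
force: [-4.2, 0.8, 19.3]
opening: 0.012
```

```bash
python3 g.py .5269 -.1519 .0828 159.2
```

```text
shift [-0.0003 -0.0001 -0.0004] turn [-0.0003  0.0018  0.0011] rows 0.0 0.0
t 11.65 pos [ 0.5269 -0.1519  0.0827] rpy [-1.7998e+02  1.1000e-01  1.5926e+02] F [-4.2  0.8 19.3] M [0.72 1.91 0.01] open 0.012
```

drive_tool([
  [0.006,0,0.015,0,0.002,0.001],
  [0.006,0,0.015,0,0.002,0.001],
  [0.006,0,0.015,0,0.002,0.001],
])

```text
clock: 11.95
tool_pos: [0.5269, -0.1519, 0.0826]
orientation: [-180.0, 0.1, 159.3]
force: [-4.5, 1.6, 21.7]
opening: 0.0117
```

```bash
python3 g.py .5269 -.1519 .0828 159.2; python3 - <<'E'
from h import *
S=snap("side","s5");s=cv2.resize(S["pixels"][190:275,275:365,::-1],None,fx=7,fy=7,interpolation=2);cv2.imwrite("pics/s5z.png",s)
print(sensors.get_obs()["force"])
E
```

```text
shift [-0.0001 -0.0002 -0.0013] turn [-0.0003  0.0021  0.001 ] rows 0.0 0.0
t 11.95 pos [ 0.5269 -0.1519  0.0826] rpy [-1.7998e+02  1.2000e-01  1.5926e+02] F [-4.5  1.6 21.7] M [0.78 1.98 0.02] open 0.0117
[-5.22111511  2.01255823 21.17611064]
```

View pics/s5z.png

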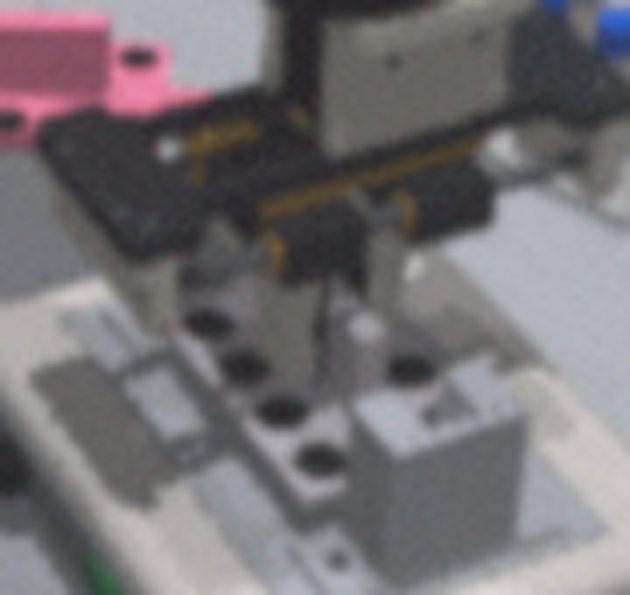

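The plate is down between the posts and on the seat. I'll hold the push steady at about 21–22 N.

drive_tool([
  [0.006,0,0.014,0,0.002,0.001],
  [0.006,0,0.014,0,0.002,0.001],
  [0.006,0,0.014,0,0.002,0.001],
  [0.006,0,0.014,0,0.002,0.001],
  [0.006,0,0.014,0,0.002,0.001],
  [0.006,0,0.014,0,0.002,0.001],
  [0.006,0,0.014,0,0.002,0.001],
  [0.006,0,0.014,0,0.002,0.001],
])

```text
clock: 12.8
tool_pos: [0.5269, -0.1519, 0.0826]
orientation: [-180.0, 0.1, 159.2]
force: [-4.7, 1.5, 21.9]
opening: 0.012
```

```bash
python3 g.py .5269 -.1519 .0828 159.2
```

```text
shift [-0.0001 -0.     -0.0015] turn [-0.0003  0.0022  0.0008] rows 0.0 0.0
t 12.8 pos [ 0.5269 -0.1519  0.0826] rpy [-1.7998e+02  1.3000e-01  1.5925e+02] F [-4.7  1.5 21.9] M [0.8  2.1  0.05] open 0.012
```

The hold is steady at 21.9 N for about 1 s. Now I'll relax the push while keeping a light downward bias, then open.

drive_tool([
  [0.003,0,0.009,0,0.001,0],
  [0.003,0,0.005,0,0.001,0],
  [0.003,0,0.005,0,0.001,0],
])

```text
clock: 13.1
tool_pos: [0.5269, -0.1519, 0.0827]
orientation: [-180.0, 0.1, 159.3]
force: [-1.9, 0.9, 10.9]
opening: 0.0119
```

drive_tool([
  [0,0,0.002,0,0,0],
  [0,0,0.002,0,0,0],
  [0,0,0.002,0,0,0],
  [0,0,0.002,0,0,0],
  [0,0,0.002,0,0,0],
  [0,0,0.002,0,0,0],
], fingers=0.0)

```text
clock: 13.7
tool_pos: [0.5268, -0.1519, 0.0822]
orientation: [-180.0, 0.1, 159.3]
force: [0.2, 0.3, -0.8]
opening: 0.0432
```

```bash
python3 g.py .5269 -.1519 .18 159.2
```

```text
shift [-2.100e-03 -1.000e-04 -6.517e-01] turn [-0.0003  0.002   0.001 ] rows 2.0 0.0
t 13.7 pos [ 0.5268 -0.1519  0.0822] rpy [-1.7998e+02  1.2000e-01  1.5926e+02] F [ 0.2  0.3 -0.8] M [ 0.1  -0.01 -0.03] open 0.0432
```

Released, force about 0. Retreating straight up.

drive_tool([
  [0,0,-0.1,0,0,0],
  [0,0,-0.3,0,0,0],
  [0,0,-0.6,0,0,0],
  [0,0,-0.9,0,0,0],
  [0,0,-0.9,0,0,0],
])

```text
clock: 14.2
tool_pos: [0.5299, -0.1523, 0.2241]
orientation: [179.9, 0.7, 159.3]
force: [0.5, -0.5, -0.2]
opening: 0.0439
```

drive_tool([
  [0.1,0.2,-0.2,0,0,0],
  [0.2,0.5,-0.3,0,0,0],
  [0.3,0.8,-0.3,0,0,0],
  [0.4,1.0,-0.3,0,0,0],
  [0.4,1.0,-0.3,0,0,0],
])

```text
clock: 14.7
tool_pos: [0.5261, 0.0126, 0.2688]
orientation: [179.8, 0.7, 159.5]
force: [0.3, -0.9, 0.2]
opening: 0.0443
```

drive_tool([
  [0.1,0.2,0,0,0,0],
  [0.2,0.5,0,0,0,0],
  [0.3,0.8,0,0,0,0],
  [0.3,0.8,0,0,0,0],
])

```text
clock: 15.1
tool_pos: [0.5262, 0.1447, 0.2682]
orientation: [179.8, 0.7, 159.7]
force: [-0.7, -1.1, 0.1]
opening: 0.044
```

```bash
python3 - <<'E'
from ov import *
T=snap("top","t6");S=snap("side","s6"); o=sensors.get_obs();print(o["clock"],o["tool_pos"],o["force"])
c=np.array([.5267,-.1522])
z=.072
Y=np.radians(-20.77);R=np.array([[np.cos(Y),-np.sin(Y)],[np.sin(Y),np.cos(Y)]])
for n,s,(x0,x1,y0,y1),th in(("side",S,(290,352,215,275),60),("top",T,(305,352,195,238),60)):
    g=s["pixels"][y0:y1,x0:x1].astype(float).mean(2)
    for b in blobs(g<th,(x0,y0),np.maximum(th+30-g,0)):
        P=plane(s,b[:2],z+.006)[:2]; print(n,np.round(b,1),"mm in mixer",np.round(R.T@(P-c)*1000,1))
for n,s,x0,x1,y0,y1,f in(("top",T,285,375,175,262,6),("side",S,262,385,205,305,6)):
    cv2.imwrite(f"pics/f_{n}.png",np.clip(cv2.resize(s["pixels"][y0:y1,x0:x1,::-1],None,fx=f,fy=f,interpolation=2)*1.2,0,255).astype(np.uint8))
E
```

```text
15.2 [0.52571946 0.14144726 0.26823342] [ 0.22290295 -0.6307818  -0.43489776]
side [333.6 242.7   3. ] mm in mixer [ 28.5 -13.6]
side [314.3 248.3   3. ] mm in mixer [-24.9 -11.6]
side [320.5 255.3   6. ] mm in mixer [-24.  -40.5]
top [319.9 201.    9. ] mm in mixer [26.9 39.3]
top [328. 204.   9.] mm in mixer [26.9 12.9]
top [336.4 207.1   9. ] mm in mixer [ 27.  -14.3]
top [345.  210.5  10. ] mm in mixer [ 26.9 -42.4]
top [313.9 216.2   8. ] mm in mixer [-24.6  39.9]
top [322.1 219.6   9. ] mm in mixer [-25.4  12.8]
top [330.8 222.9   8. ] mm in mixer [-25.2 -15.4]
top [339. 226.   9.] mm in mixer [-25.2 -41.8]
```

View pics/f_top.png

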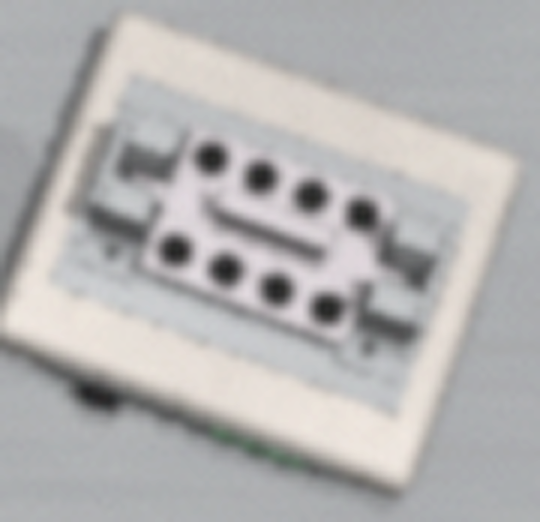

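View pics/f_side.png

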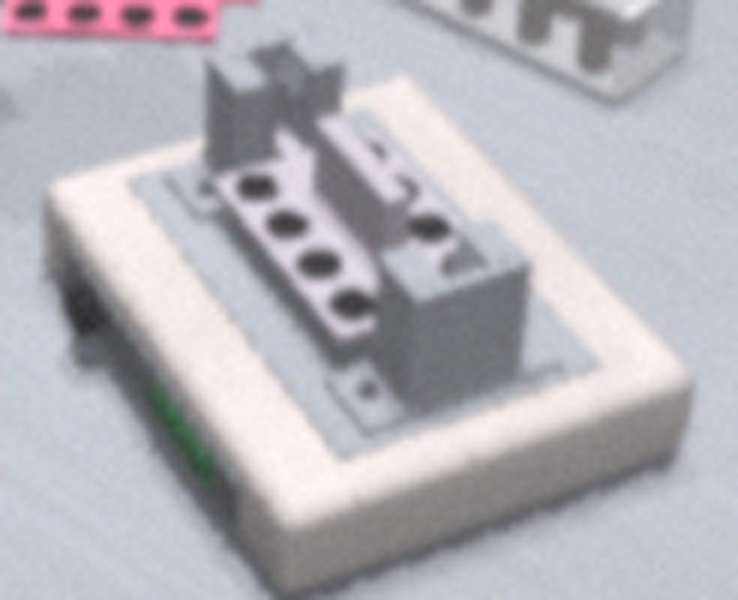

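View pics/t6.png

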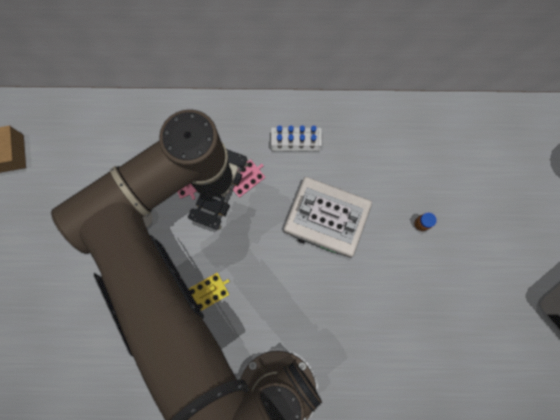

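View pics/s6.png

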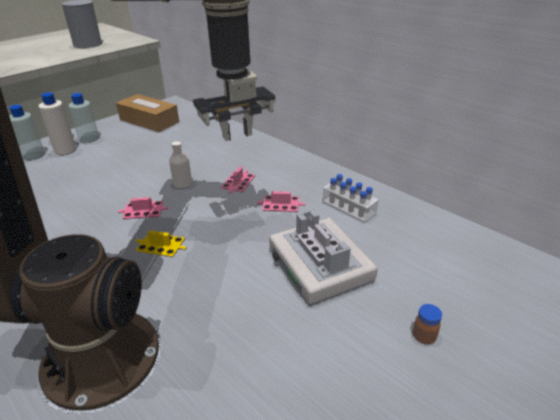

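The bottle (180,165), rack (350,195) and jar (428,323) are where they were at the start. The plate lies flat in the bracket and the arm is clear of everything.

```bash
python3 -c "
from plant import ticket
print(ticket.close_job())"
```

```text
the job is handed in; nothing more can be done
None
```

The plate is in the bracket and resting on the seat, and the job was handed in at about 15 s. I gripped the plate by its rib and lowered both ears through the lips of the slots. The extra load was about 10 N at the lips, then a steady 5–7 N of drag. I felt the seat at about 72 mm above the bench, held a push of about 21–22 N for roughly 1 s, then eased off, let go and backed away.

**Last checks:**
- **Seating:** The top view shows all eight pads evenly spaced, with the plate level between the posts to within about 1 mm. Neither view shows any tilt.
- **Presence pins:** The plate hides both pins, so I could not see them. I infer they are pushed in from the sharp force rise at the seat and the plate lying flat.
- **Bystanders:** The bottle, rack and jar are where they were at the start. I checked the bottle in the side view only, because the arm hid it from above.
- **Push force:** The 21–22 N is what the wrist read. After drag and the plate's weight, I estimate about 17 N reached the seat.
- **Disagreements:** The two cameras differed by 1–2 mm, so I used values between them. While pressing, there was also a sideways force of about 5 N, which vanished when I let go.

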